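# Free the sagging barrel bolt and hold the display cabinet ajar

## Robot

A 6-joint arm with a two-finger parallel gripper is mounted at the origin on the work surface. World frame = base frame: x ahead of the robot, y to its left, z up, the work surface at z = 0. Lengths are in mm, angles in rad, forces in N, time in s.
With the tool pointing down it reaches from about 275 to 750 mm from the base axis. Payload 10.2 kg.
Tool frame: the origin (TCP) lies at the very end of the fingers, on their centre line; the grasp point (between the pads) lies 19 mm behind it; x points along the fingers, y is the direction in which the jaws open and shut, and the axes are right-handed (so a half turn about x gives the same grasp; the last joint's range is limited). The gripper opens to 85 mm and grips with 20 to 120 N. Pads are 22 mm wide; open, the fingers measure 114 mm over their backs; the gripper's body (76 mm by 85 mm) begins 54 mm behind the grasp point. The pads swing forward as they close: fully open they stand 13 mm farther back than shut.
Start: joints at [0.995, 0.313, 1.498, -0, 1.331, -0.223], TCP at [181.414, 492.666, 231.294] pointing down, gripper open.
Joint ranges: [-2.94, 2.94], [-0.97, 2.17], [0.19, 2.56], [-1.23, 4.37], [0.02, 3.11], [-2.88, 2.88]. Speed limits (rad/s): [2.39, 2.39, 3.01, 3.14, 3.14, 3.14].

## Interface

Orientations are given as a unit quaternion [w, x, y, z].
In Python, from rig import ctrl, viewer, order gives the robot as it stands. The module is installed in compiled form; this text tells all that it offers.
- The arm moves only by the tool carry_out, never from a script. Its argument "deltas" is a list of rows, each a list of 7 numbers: the gripper command: -1 is fully open, 1 is shut, values between are in proportion, then the shift along the tool's x, y, z in mm, then the turn, a rotation vector about the tool's x, y, z in degrees. A call has exactly 5 rows; each row is the pose to reach, as a shift and turn from the pose commanded when the call began, along the tool's axes at that moment; what a row does not reach only later rows make up. A row lasts 1/8 s, in which the tool goes at most 62.5 mm and 10.7 degrees, less where a joint would pass 70% of its speed; a pose out of reach is approached as far as the arm can. A call with a gripper value outside its range is refused whole. The fingers move at their own pace and stop on an object; "newtons" is the grip in N (left out, the last holds). Time passes only in rows, so rows that repeat a pose let the fingers close, or fill a call up. It gives the time, the measured TCP pose, the force and the opening at its end, in the units of the state.
- ctrl.sense(): the state, without advancing time (a new reading comes with each control period).
- viewer.capture(name): name is "scene" or "top"; returns the picture (480x640x3 uint8, red, green, blue); there is no depth.
- viewer.calibration(name): a dict with "fx", "fy", "cx", "cy" (pixels), "xyz" and "attitude" of the camera in the world. Camera axes: x right, y down, z forward; pixel columns grow to the right and rows downward; lengths in mm; the calibration is good to about 2 mm. A picture is of the moment at which its call begins. calibration takes no time and is no camera call.
- order.finish_job(): hands the job in, once; it reports no verdict.
The state is a dict: "time_s": time; "joints": joint angles; "dq": joint speeds; "tau": joint torques, N m; "eef_pos": TCP position; "ee_rot": TCP orientation; "force": force on the tool from outside, world axes, zero at the start; "wrist_torque": the same for the moment, N m; "grip_width": opening from 0.0 (shut) to 1.0 (fully open).
Only numpy, scipy, OpenCV 4.12 (cv2) and the standard library are available. Lean on these libraries where they do the work, as an engineer would, in place of code of your own. Each camera call takes 0.05 s, during which the arm holds its last target. There are 200 camera calls.

## Task

Open the small glazed display cabinet for a colleague: its brass barrel bolt sags and its nose hangs behind the bent-up lip of the keeper, so take the knob, lift the bolt over the lip while drawing it back clear of the keeper, without wrenching the bent keeper. Then pull the door a hand's width ajar (about 9 cm at its free edge) against its closing spring, and finish still holding it there with the gripper, because it shuts by itself if let go. Leave everything else where it stands.

Things in the scene. Friction and masses are not known exactly. Their poses are not given: they have to be found in the camera images.
- cabinet: fixed wooden tabletop display cabinet, 320 mm wide (y), 200 mm deep (x), 254 mm high; origin at the centre of its underside, z up. Its front, with the inset glazed door flush in it, is the face at x = -100 mm and looks along its own -x. Seen from the front, the door's free edge is on the left (+y), the hinges on the right (-y)
- keeper: brass strap loop on the frame beside the door's free edge: 18 mm wide (y), 52 mm high, 22 mm out from the front; origin on the front face, mid-width, 226 mm above the table, axes as the cabinet's. The door-side edge of its lower strap is bent up into a lip that stops a straight pull after about 4 mm; raising the knob by 3 to 9 mm lifts the nose over it
- nose (a point): centre of the bolt's steel collared nose (16 mm thick, 14 mm long, on an 8 mm rod), at the start hanging in the keeper behind the lip; after 21 mm of pull it is out of the keeper
- knob_center (a point): centre of the bolt's brass knob: a cylinder 16 mm in diameter, 22 mm long, its axis straight out from the door's face (along the door's x). Its centre is 40 mm out from the face, at the start about 221 mm above the table and 33 mm below the cabinet's top; left, right, above and below it is free, and the keeper ends 7 mm nearer the face than the knob begins
- bolt (a joint): slide of the bolt along its barrel, 0 = shot into the keeper, 0.034 m = fully drawn; it grows as the knob moves towards the hinge side; about 1 N of friction; stays where it is left
- barrel (a joint): tilt of the sagging barrel about its rear screw (85 mm from the knob when shot, 51 mm when drawn), 0 = hanging down at its stop, grows as the knob is lifted, up to 0.11 rad (9 mm at the knob when shot, 5.6 mm when drawn). It falls back by its own weight; lifting takes about 1.5 N
- door (a joint): opening angle of the door, 0 = shut, grows as the free edge swings out of the front, counter-clockwise seen from above. Springs pull it shut: about 2 N at the drawn knob when shut, 3 N when ajar. 0.38 rad puts the free edge 90 mm out
- door_hinge (a point): point on the door's vertical hinge line at the front face, 226 mm above the table; it turns with the door: its x points from the face into the door, its y along the door to the free edge (240 mm away), z up
- door_edge (a point): point on the door's free edge, at its front face, 226 mm above the table
- trinket_box: small red lidded trinket box 104 x 74 x 55 mm inside the display cabinet, behind the door; a bystander, origin at the centre of its underside
- bead_jar: amber bead jar with red cap, 54 mm wide, 80 mm high, standing in front of the cabinet, outside the path of a door opened a hand's width; a bystander, origin at the centre of its underside
- covered_box: finished red fabric-covered box 164 x 114 x 56 mm; a bystander, origin at the centre of its underside
- glue_bottle: white glue bottle, 48 mm wide, 140 mm high; a bystander, origin at the centre of its underside
- tape_roll: cardboard tape roll lying flat, 90 mm wide, 24 mm high; a bystander, origin at the centre of its underside
- mug: white mug, 80 mm wide, 90 mm high; a bystander, origin at the centre of its underside
- brush: glue brush lying on the table

How it is judged (in metres and radians):
On the way:
1. the bolt is lifted over the lip and drawn clear of the keeper, the door still shut (value of joint bolt above 0.024 m and value of joint door below 0.15 rad).
At the end, for the whole second after the job is handed in: the bolt is drawn at least 22 mm, the door stands still between 0.26 and 0.50 rad (62 to 115 mm at its free edge), held there by the gripper's fingers on the door or its bolt (at least 1 N) and not propped by anything else (value of joint door between 0.26 and 0.5 rad and velocity of joint door between -0.08 and 0.08 rad/s and value of joint bolt above 0.022 m and contact force between the fingers and door above 1 N and contact force between door and bead_jar below 0.3 N and contact force between door and trinket_box below 0.3 N); the arm keeps its last pose, push and grip.
It fails at once if the bent keeper is wrenched: more than 45 N on it (contact force between keeper and anything else above 45 N).
It fails at once if something else in the cabinet or on the table is shifted by more than 25 mm (distance of any of trinket_box, bead_jar, covered_box, glue_bottle, tape_roll, mug, brush from where it was at the start of the episode above 0.025 m).
It also fails if it takes over 38 s, if anything falls off the work surface, if the arm or the gripper's body presses on something with over 40 N, if the wrist force passes 120 N, or if a joint passes its speed limit or range.

## Working session

There is one attempt and no reset: what is moved stays moved. The work goes in short steps, Python scripts to look and compute and a tool call to move; the robot and the scene stay as the last step left them, time stands still between calls to the robot, and variables do not carry over. Pictures are saved under pics/ and viewed, about 8 in all and at most 12, crops included, and the job is handed in when it is done.

Besides the shell and the picture viewer there is one more tool, called after "Call:" in YAML: its name, and indented under it one key for each argument. carry_out: Moves the arm, as the interface text tells. Its arguments: {"type":"object","properties":{"deltas":{"type":"array"},"newtons":{"type":"number"}},"required":["deltas"]}

```bash
mkdir -p pics; cat > h.py <<'E'
import numpy as np, cv2
from scipy.spatial.transform import Rotation as R
from rig import ctrl, viewer, order
def rot(q): return R.from_quat([q[1],q[2],q[3],q[0]])
def cal(n):
    c=viewer.calibration(n); return c, rot(c["attitude"]).as_matrix(), np.array(c["xyz"])
def proj(n,p):
    c,M,t=cal(n); v=(np.atleast_2d(p)-t)@M
    return np.c_[c["fx"]*v[:,0]/v[:,2]+c["cx"], c["fy"]*v[:,1]/v[:,2]+c["cy"]]
def ray(n,uv):
    c,M,t=cal(n); return t, M@np.array([(uv[0]-c["cx"])/c["fx"],(uv[1]-c["cy"])/c["fy"],1.])
def onz(n,uv,z):
    t,d=ray(n,uv); return t+d*(z-t[2])/d[2]
def save(n,f,box=None,s=1):
    im=viewer.capture(n)[:,:,::-1]
    if box: im=im[box[1]:box[3],box[0]:box[2]]
    cv2.imwrite("pics/"+f,cv2.resize(im,None,fx=s,fy=s,interpolation=cv2.INTER_CUBIC))
E
python3 - <<'E'
from h import *
for n in("scene","top"):
    save(n,n+"0.png"); c=viewer.calibration(n); print(c)
s=ctrl.sense(); print(s)
E
```

```text
{'fx': 436.68440894553487, 'fy': 436.68440894553487, 'cx': 320.9613762455724, 'cy': 242.40011210479304, 'xyz': array([1261.60883443, -232.89019824,  975.01239128]), 'attitude': array([-0.27562117,  0.74755547,  0.56910317, -0.20326183])}
{'fx': 557.4007820171885, 'fy': 557.4007820171885, 'cx': 314.242465868261, 'cy': 238.748827956868, 'xyz': array([ 460.69922462,  -26.26172079, 1532.78713991]), 'attitude': array([ 0.0236108 , -0.704149  ,  0.70847479, -0.04099003])}
{'time_s': 0.1, 'joints': array([ 9.94566696e-01,  3.13413221e-01,  1.49833420e+00,  1.69932799e-05,
        1.33101966e+00, -2.23358255e-01]), 'dq': array([-3.83111600e-05, -3.00344584e-03, -1.20576444e-03,  8.01483928e-04,
       -3.30023223e-04,  1.94655097e-03]), 'tau': array([ 1.92668282e-03, -4.12898540e+01, -2.60137761e+01, -2.47575827e-04,
        3.10286596e-03, -1.57369891e-05]), 'eef_pos': array([181.29884369, 492.46478909, 230.79262875]), 'ee_rot': array([ 0.69596198,  0.12373378,  0.69629596, -0.12449419]), 'force': array([-0.12422393, -0.23143665,  0.59821269]), 'wrist_torque': array([-0.02095438,  0.03173982,  0.00205762]), 'grip_width': 0.999488782057741}
```

View pics/scene0.png

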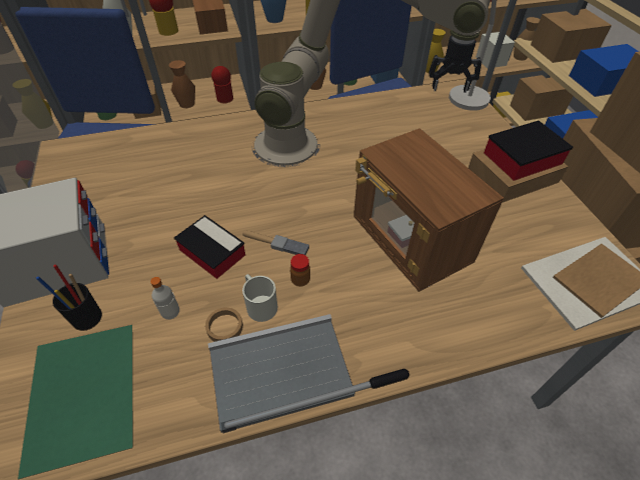

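View pics/top0.png

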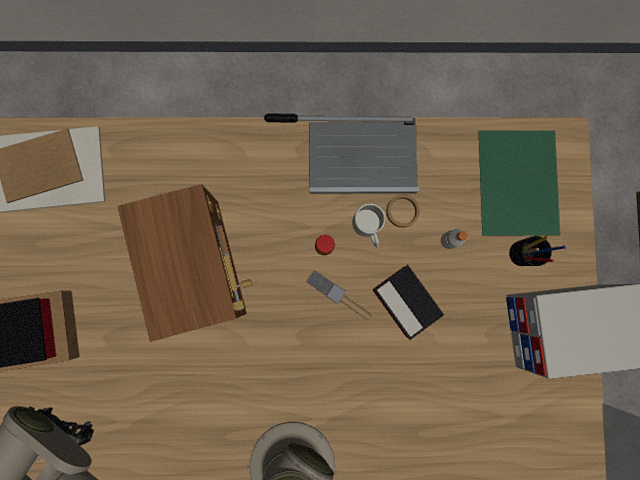

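The scene view shows the cabinet with its bolt near (365,170). The top view puts the roof corners near (119,206), (203,185), (245,316) and (151,340), with the knob near (248,283). I'll enlarge both.

```bash
python3 - <<'E'
from h import *
a=viewer.capture("scene")[120:220,340:440,::-1]; b=viewer.capture("top")[175:345,110:260,::-1]
cv2.imwrite("pics/a.png",np.hstack([cv2.resize(a,(400,560)) if 0 else cv2.resize(a,None,fx=4,fy=4,interpolation=2), cv2.resize(b[70:170,50:150],None,fx=4,fy=4,interpolation=2)]))
for uv in [(119,206),(203,185),(245,316),(151,340)]: print(onz("top",uv,254))
print(onz("top",(248,283),221))
E
```

```text
[655.61944158 389.95019086 254.        ]
[703.99348866 198.39724283 254.        ]
[402.61396809 100.2584919  254.        ]
[350.80604671 311.05100221 254.        ]
[477.63755307  96.83469862 221.        ]
```

View pics/a.png

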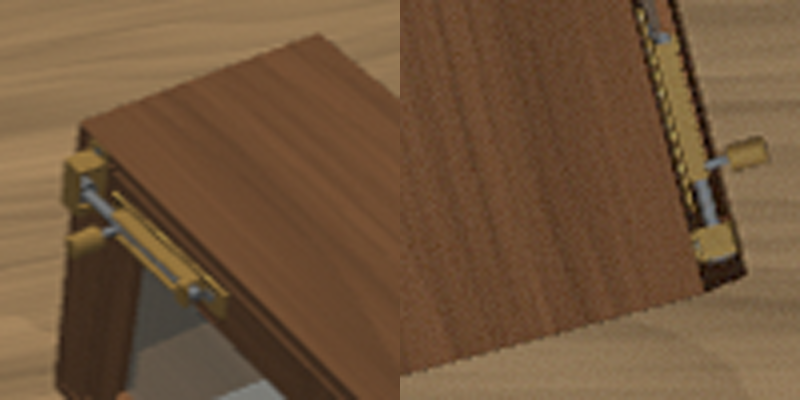

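Crop readings give these pixel positions:
- Top view: front free roof corner (235.7,318), and knob axis from (242,284.2) to (252,282.5).
- Scene view: roof corners (360,150.5), (420,128.7) and (500,201), and knob centre about (361.5,180).

Next I fit the cabinet pose.

```bash
cat >> h.py <<'E'
def fit():
    from scipy.optimize import least_squares
    L=np.array([[100,-160,254],[-100,-160,254],[-100,160,254],[100,160,254]])
    T=np.array([(119,206),(203,185),(235.7,318),(151,340)]); S=np.array([(360,150.5),(420,128.7),(500,201)]);SI=[2,3,0]
    def W(p,l): return R.from_euler('z',p[2]).apply(l)+[p[0],p[1],0]
    def f(p):
        K=W(p,np.array([[-140,p[3],221]]))
        return np.r_[(proj("top",W(p,L))-T).ravel(),(proj("scene",W(p,L[SI]))-S).ravel(),(proj("top",K)-[247,283.4]).ravel(),(proj("scene",K)-[361.5,180]).ravel()]
    r=least_squares(f,[530,230,-np.pi/2-1.8+3.4,90],loss='soft_l1'); return r.x,r.fun,W
E
python3 - <<'E'
from h import *
p,e,W=fit(); print(p,np.degrees(p[2])); print(e.round(1))
print("knob",W(p,np.array([-140,p[3],221.])), "hinge",W(p,np.array([-100,-120,226.])))
E
```

```text
[529.12159082 255.75461942  39.51094573  87.17832275] 2263.8104350184085
[-0.4 -2.2  0.7 -1.9  0.4  0.3 -1.6  0.4 -1.  -1.3 -0.3 -1.2  3.  -2.9
  0.1 -0.5 -1.2 -0.1]
knob [477.88296689  98.99153902 221.        ] hinge [669.52352151 187.29077596 226.        ]
```

```bash
cat >> h.py <<'E'
YAW=np.radians(103.8)
ex=np.array([np.cos(YAW),np.sin(YAW),0]); ey=np.array([-np.sin(YAW),np.cos(YAW),0])
def goal(p,heading):  # tool down, tool y along heading (deg) or its opposite, nearest
    s=ctrl.sense(); R0=rot(s["ee_rot"]); best=None
    for k in (0,180):
        a=np.radians(heading+k); y=np.array([np.cos(a),np.sin(a),0]); x=np.array([0,0,-1.])
        G=R.from_matrix(np.c_[x,y,np.cross(x,y)]); v=(R0.inv()*G).as_rotvec(degrees=True)
        if best is None or np.linalg.norm(v)<np.linalg.norm(best): best=v
    print("t",s["time_s"],"pos",s["eef_pos"].round(1),"shift",R0.inv().apply(np.array(p)-s["eef_pos"]).round(1),"turn",best.round(1),"F",s["force"].round(1),"w",round(s["grip_width"],3),"j",s["joints"].round(2))
E
python3 - <<'E'
from h import *
print(ex,ey, rot(ctrl.sense()["ee_rot"]).as_matrix().round(3))
k=np.array([478,99,221])
goal([478,99,330],13.8)
E
```

```text
[-0.23853346  0.97113428  0.        ] [-0.97113428 -0.23853346  0.        ] [[-0.     0.346  0.938]
 [-0.001  0.938 -0.346]
 [-1.    -0.001 -0.   ]]
t 0.2 pos [181.4 492.5 231. ] shift [ -98.9 -266.9  414.3] turn [56.  0.  0.] F [-0.7 -0.7  0.3] w 1.0 j [ 0.99  0.31  1.5  -0.    1.33 -0.22]
```

Call:
carry_out:
  deltas:
    - [-1,-50,0,0,0,0,0]
    - [-1,-100,0,0,0,0,0]
    - [-1,-100,-27,41,6,0,0]
    - [-1,-100,-58,90,14,0,0]
    - [-1,-100,-87,135,22,0,0]
  newtons: 40

```text
time_s: 0.82
eef_pos: [278.7, 362.9, 331.2]
ee_rot: [0.659, 0.256, 0.659, -0.256]
force: [1.3, -1.0, -0.1]
grip_width: 1.0
```

```bash
python3 -c "
from h import *
goal([478.5,97,330],13.8)"
```

```text
t 0.825 pos [278.7 362.9 331.2] shift [  1.2 -61.3 326.9] turn [33.7  0.   0. ] F [ 1.3 -1.  -0.1] w 1.0 j [ 0.66  0.11  1.5  -0.    1.54 -0.17]
```

Call:
carry_out:
  deltas:
    - [-0.3,0,-10,55,6,0,0]
    - [-0.3,0,-21,112,13,0,0]
    - [-0.3,0,-32,170,20,0,0]
    - [-0.3,0,-43,228,27,0,0]
    - [-0.3,0,-54,286,33.7,0,0]

```text
time_s: 1.45
eef_pos: [454.4, 130.5, 331.3]
ee_rot: [0.557, 0.436, 0.557, -0.436]
force: [0.8, 0.8, 0.8]
grip_width: 0.647
```

```bash
python3 -c "
from h import *
goal([478.5,97,280],13.8)"
```

```text
t 1.45 pos [454.4 130.5 331.3] shift [51.3 15.4 38.3] turn [ 0.1 -0.  -0. ] F [0.8 0.8 0.8] w 0.647 j [ 0.03  0.14  1.46  0.    1.54 -0.21]
```

Call:
carry_out:
  deltas:
    - [-0.3,0,8,19,0,0,0]
    - [-0.3,10,15.4,38.3,0,0,0]
    - [-0.3,40,15.4,38.3,0,0,0]
    - [-0.3,51,15.4,38.3,0,0,0]
    - [-0.3,51,15.4,38.3,0,0,0]

```text
time_s: 2.08
eef_pos: [477.5, 99.4, 280.1]
ee_rot: [0.558, 0.434, 0.558, -0.435]
force: [-0.8, 0.2, 1.1]
grip_width: 0.65
```

```bash
python3 - <<'E'
from h import *
goal([478.5,97,202],13.8)
a=viewer.capture("scene")[90:220,310:440,::-1]; b=viewer.capture("top")[215:345,150:280,::-1]
cv2.imwrite("pics/b.png",cv2.resize(np.hstack([a,b]),None,fx=3,fy=3,interpolation=2))
E
```

```text
t 2.075 pos [477.5  99.4 280.1] shift [78.1  0.5  2.6] turn [ 0.4 -0.   0.1] F [-0.8  0.2  1.1] w 0.65 j [-0.04  0.2   1.52  0.    1.43 -0.28]
```

View pics/b.png

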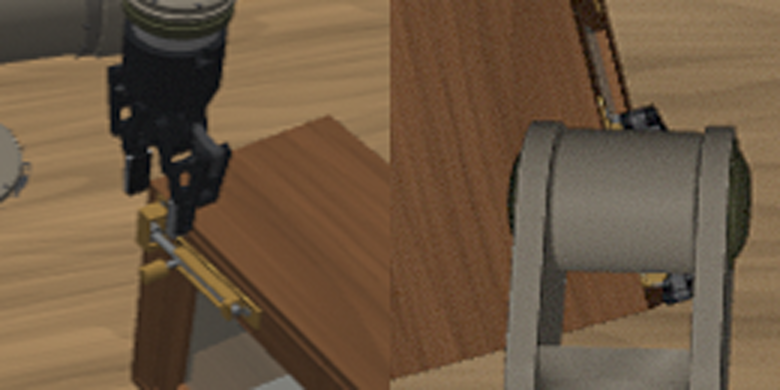

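The fingers straddle the knob, seen at (155,270) in the left half of the crop. I'll descend now.

Call:
carry_out:
  deltas:
    - [-0.3,15,0.5,2.6,0,0,0]
    - [-0.3,35,0.5,2.6,0,0,0]
    - [-0.3,55,0.5,2.6,0,0,0]
    - [-0.3,70,0.5,2.6,0,0,0]
    - [-0.3,78,0.5,2.6,0,0,0]

```text
time_s: 2.8
eef_pos: [478.8, 96.4, 201.5]
ee_rot: [0.557, 0.435, 0.558, -0.435]
force: [-0.2, 0.3, -0.6]
grip_width: 0.652
```

```bash
python3 - <<'E'
from h import *
goal([478.5,97,202],13.8)
save("scene","c.png",(310,110,430,210),5)
E
```

```text
t 2.8 pos [478.8  96.4 201.5] shift [-0.5 -0.1 -0.7] turn [ 0.3 -0.   0. ] F [-0.2  0.3 -0.6] w 0.652 j [-0.04  0.26  1.65 -0.    1.23 -0.29]
```

View pics/c.png

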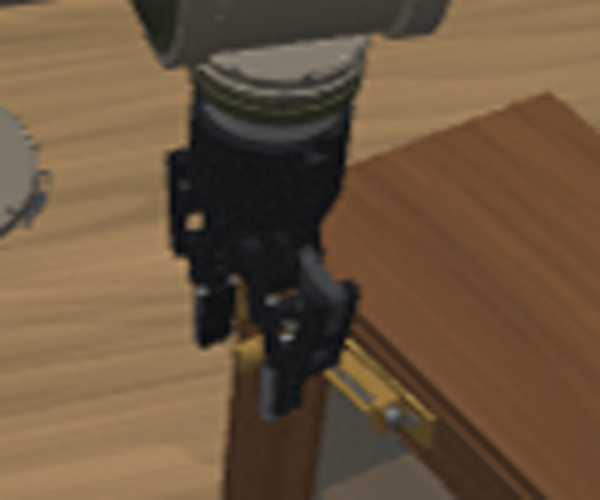

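The knob, near (248,350), sits between the fingers at (215,320) and (285,370). I'll close with a light grip.

Call:
carry_out:
  deltas:
    - [0.1,0,0,0,0,0,0]
    - [0.3,0,0,0,0,0,0]
    - [0.5,0,0,0,0,0,0]
    - [0.6,0,0,0,0,0,0]
    - [0.6,0,0,0,0,0,0]
  newtons: 20

```text
time_s: 3.48
eef_pos: [479.2, 96.4, 202.5]
ee_rot: [0.558, 0.435, 0.557, -0.435]
force: [2.0, 0.0, 0.7]
grip_width: 0.2
```

Call:
carry_out:
  deltas:
    - [0.65,0,0,0,0,0,0]
    - [0.7,0,0,0,0,0,0]
    - [0.8,0,0,0,0,0,0]
    - [0.9,0,0,0,0,0,0]
    - [1,0,0,0,0,0,0]
  newtons: 20

```text
time_s: 4.1
eef_pos: [479.1, 96.4, 202.5]
ee_rot: [0.558, 0.435, 0.557, -0.435]
force: [2.4, 1.4, 3.1]
grip_width: 0.176
```

```bash
python3 - <<'E'
from h import *
goal([478.5,97,202],13.8)
save("scene","d.png",(310,110,430,210),5)
E
```

```text
t 4.1 pos [479.1  96.4 202.5] shift [ 0.5 -0.5 -0.7] turn [ 0.3  0.  -0. ] F [2.4 1.4 3.1] w 0.176 j [-0.04  0.26  1.65  0.    1.23 -0.29]
```

View pics/d.png

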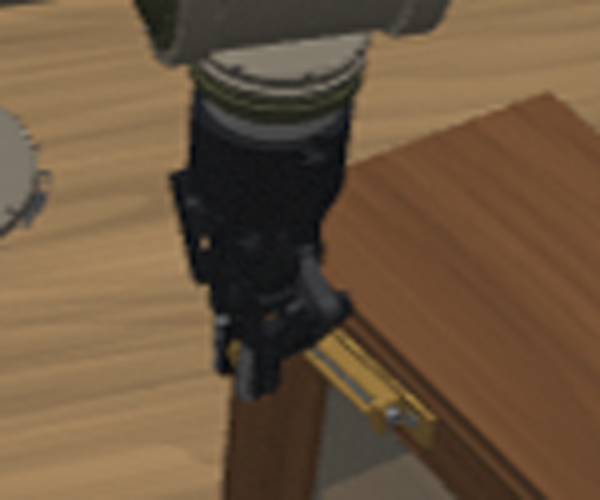

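Call:
carry_out:
  deltas:
    - [1,0,0,0,0,0,0]
    - [1,-2,0,0,0,0,0]
    - [1,-4,0,0,0,0,0]
    - [1,-6.5,0,0,0,0,0]
    - [1,-6.5,0,0,0,0,0]
  newtons: 40

```text
time_s: 4.78
eef_pos: [478.7, 96.4, 207.8]
ee_rot: [0.557, 0.435, 0.558, -0.435]
force: [7.1, 1.0, -6.0]
grip_width: 0.167
```

Call:
carry_out:
  deltas:
    - [1,0,1,0,0,0,0]
    - [1,0,2.5,0,0,0,0]
    - [1,0,4,0,0,0,0]
    - [1,0,5.5,0,0,0,0]
    - [1,0,7,0,0,0,0]

```text
time_s: 5.4
eef_pos: [485.9, 98.2, 209.0]
ee_rot: [0.558, 0.435, 0.557, -0.435]
force: [-0.2, -0.8, -3.0]
grip_width: 0.166
```

Past the lip: 7 mm drawn with almost no force. I'll keep drawing.

Call:
carry_out:
  deltas:
    - [1,0,2.5,0,0,0,0]
    - [1,0,5,0,0,0,0]
    - [1,0,7.5,0,0,0,0]
    - [1,0.5,10,0,0,0,0]
    - [1,1,12.5,0,0,0,0]

```text
time_s: 6.02
eef_pos: [498.1, 101.4, 207.9]
ee_rot: [0.558, 0.435, 0.557, -0.435]
force: [-1.7, 0.8, -1.4]
grip_width: 0.17
```

Call:
carry_out:
  deltas:
    - [1,0,2.5,0,0,0,0]
    - [1,0.5,5,0,0,0,0]
    - [1,1,7.5,0,0,0,0]
    - [1,1.5,9,0,0,0,0]
    - [1,1.5,9,0,0,0,0]

```text
time_s: 6.65
eef_pos: [507.1, 103.4, 206.6]
ee_rot: [0.558, 0.435, 0.557, -0.435]
force: [0.0, 2.2, 1.5]
grip_width: 0.167
```

```bash
python3 - <<'E'
from h import *
goal([478.5,97,202],13.8)
save("scene","e.png",(310,110,430,210),5)
E
```

```text
t 6.65 pos [507.1 103.4 206.6] shift [  4.5 -29.3  -0.7] turn [ 0.3  0.  -0.1] F [0.  2.2 1.5] w 0.167 j [-0.03  0.32  1.56  0.    1.26 -0.27]
```

View pics/e.png

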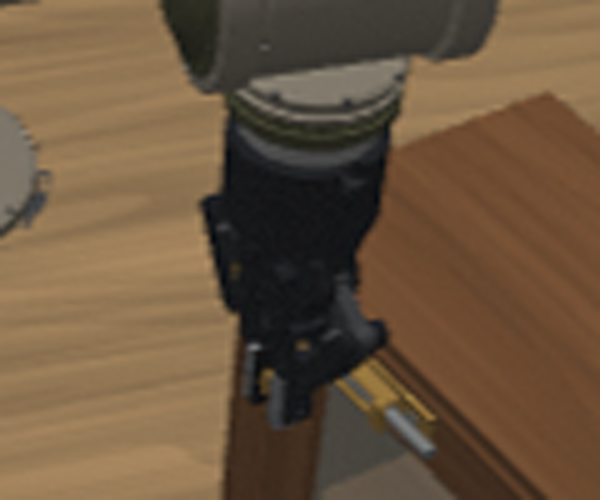

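The rod now sticks out of the barrel's rear, at (430,445) in the crop, so the bolt is drawn about 29 mm. Next is the door arc: the knob sits about 178 mm from the hinge and 40 mm out, opening to 0.38 rad in two calls.

Call:
carry_out:
  deltas:
    - [1,0,1.65,6.7,-2.2,0,0]
    - [1,0,3.55,13.4,-4.35,0,0]
    - [1,0,5.7,20,-6.5,0,0]
    - [1,0,8.1,26.5,-8.7,0,0]
    - [1,0,10.75,32.9,-10.9,0,0]
  newtons: 60

```text
time_s: 7.32
eef_pos: [525.4, 74.0, 206.6]
ee_rot: [0.597, 0.38, 0.596, -0.379]
force: [0.1, 3.0, 2.1]
grip_width: 0.162
```

```bash
python3 - <<'E'
from h import *
goal([478.5,97,202],24.7)
save("top","f.png",(150,160,300,330),3.5)
E
```

```text
t 7.325 pos [525.4  74.  206.6] shift [  4.6 -32.8 -40.7] turn [ 0.3  0.  -0.1] F [0.1 3.  2.1] w 0.162 j [-0.08  0.34  1.52  0.    1.28 -0.52]
```

View pics/f.png

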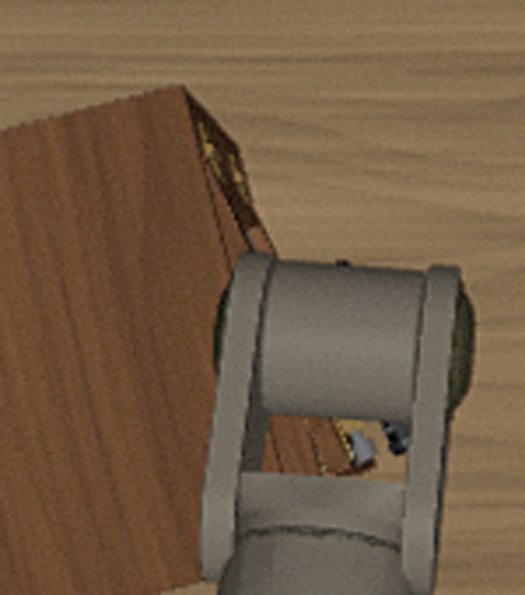

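The door is following: its free edge shows at (370,465), ajar, with the nose at (360,445). The reading is about 3 N, which fits the spring. On to the second half.

Call:
carry_out:
  deltas:
    - [1,0,1.65,6.7,-2.2,0,0]
    - [1,0,3.55,13.4,-4.35,0,0]
    - [1,0,5.7,20,-6.5,0,0]
    - [1,0,8.1,26.5,-8.7,0,0]
    - [1,0,10.75,32.9,-10.9,0,0]

```text
time_s: 8.0
eef_pos: [548.8, 48.9, 206.5]
ee_rot: [0.63, 0.322, 0.63, -0.321]
force: [-1.0, 2.8, 2.4]
grip_width: 0.161
```

Call:
carry_out:
  deltas:
    - [1,0,0,0,0,0,0]
    - [1,0,0,0,0,0,0]
    - [1,0,0,0,0,0,0]
    - [1,0,0,0,0,0,0]
    - [1,0,0,0,0,0,0]

```text
time_s: 8.62
eef_pos: [548.7, 48.9, 206.4]
ee_rot: [0.63, 0.322, 0.63, -0.322]
force: [0.1, 3.0, 2.5]
grip_width: 0.162
```

```bash
python3 - <<'E'
from h import *
goal([478.5,97,202],35.6)
a=viewer.capture("scene")[90:280,310:440,::-1]; b=viewer.capture("top")[160:350,150:280,::-1]
cv2.imwrite("pics/g.png",cv2.resize(np.hstack([a,b]),None,fx=3,fy=3,interpolation=2))
p,_,W=fit(); h=W(p,np.array([-100,-120,226.]))
for th in (.2,.26,.32,.38,.44,.5):
    e=h+R.from_euler('z',YAW+th).apply([0,240,0]); e[2]=244
    u=proj("top",e)[0]; v=proj("scene",e)[0]; print(th,((v-[310,90])*3).round(),((u-[150,160])*3+[390,0]).round())
E
```

```text
t 8.625 pos [548.7  48.9 206.4] shift [  4.4 -28.7 -80.1] turn [ 0.3  0.  -0. ] F [0.1 3.  2.5] w 0.162 j [-0.12  0.39  1.46  0.    1.29 -0.75]
0.2 [128. 233.] [697. 402.]
0.26 [116. 240.] [714. 393.]
0.32 [104. 248.] [730. 383.]
0.38 [ 93. 257.] [745. 373.]
0.44 [ 83. 266.] [760. 361.]
0.5 [ 74. 276.] [775. 349.]
```

View pics/g.png

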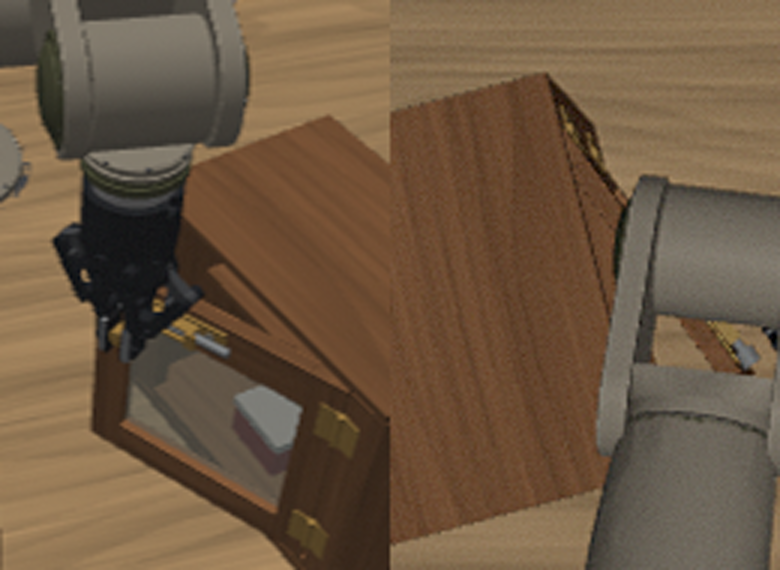

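The free edge at (745,372) in the top half matches the predicted spot for 0.38 rad, and the rod still sticks out at the rear, so the bolt is still drawn. The pose is steady with about 3 N of spring load, so I'll hand it in.

```bash
python3 -c "
from h import *
print(order.finish_job()); s=ctrl.sense(); print(s['eef_pos'],s['force'],s['grip_width'])"
```

```text
the job is handed in; nothing more can be done
None
the job is handed in; nothing more can be done
```

The cabinet door is open about 0.38 rad (9 cm at its free edge), and the gripper is still holding it there by the bolt knob. The job is handed in, and it reported no verdict.

- **Bolt:** I gripped the knob from above, lifted it about 6 mm over the lip and drew it about 29 mm toward the hinge. The largest reading at the wrist was about 9 N during the lift, well under the 45 N keeper limit. The door was still shut at that point.
- **Door:** I swung the knob along an arc about the hinge, turning the gripper with the door at 60 N grip.
- **Last checks:** In the top view the free edge was at the pixel predicted for 0.38 rad, and the rod still showed at the rear of the barrel, so the bolt was still drawn. The arm was steady, with about 3 N of spring load and the knob in the grip. The clock stood at 8.6 s of the 38 s allowed.
- **Not measured:** The bolt travel is taken from how far the gripper moved. I did not measure where the other objects stand at the end, but no move came near them and no unexpected force showed.
- **Disagreement:** One roof corner in the cabinet pose fit was 3–4 pixels off. It is probably a rough pixel reading, and it did not affect the grasp. No check failed.

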